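# Seat a chime bar in the drilling jig

### The arm

A 6-joint arm with a two-finger parallel gripper is mounted at the origin on the work surface. World frame = base frame: x ahead of the robot, y to its left, z up, the work surface at z = 0. Lengths are in mm, angles in degrees, forces in N, time in s.
With the tool pointing down it reaches from about 325 to 875 mm from the base axis. Payload 4.4 kg.
Tool frame: the origin (TCP) lies on the mounting face of the last link; the fingertips stand 173 mm ahead of it and the grasp point (between the pads) lies 155 mm ahead of it; z points along the fingers, y is the direction in which the jaws open and shut (so a half turn about z gives the same grasp; the last joint's range is limited). The gripper opens to 85 mm and grips with 20 to 120 N. Pads are 22 mm wide; open, the fingers measure 114 mm over their backs; the gripper's body (76 mm by 85 mm) begins 54 mm behind the grasp point. The pads swing forward as they close: fully open they stand 13 mm farther back than shut.
Start: joints at [66.377, 11.837, 88.321, -0, 79.842, -8.623], TCP at [148.832, 555.408, 404.682] pointing down, gripper open.
Joint ranges: [-156.59, 156.59], [-49.26, 127.26], [12.9, 141.05], [-63.56, 243.56], [4.71, 150.69], [-161.64, 161.64]. Speed limits (degrees/s): [159.86, 159.86, 180, 180, 180, 180].

### API

Orientations are given as a 3x3 rotation matrix whose columns are the frame's x, y, z axes.
In Python, from station import arm gives the robot as it stands.
- The arm moves only by the tool carry_out, never from a script. Its argument "rows" is a list of rows, each a list of 7 numbers: the shift along the tool's x, y, z in m, then the turn, a rotation vector about the tool's x, y, z in rad, then the finger opening in m, from 0 to 0.0854. A call has exactly 8 rows; each row shifts and turns the commanded pose from where the row before left it, along the tool's axes as they then stand; what a row does not reach is not made up. A row lasts 1/12 s, in which the tool goes at most 41.7 mm and 7.16 degrees, less where a joint would pass 70% of its speed; a pose out of reach is approached as far as the arm can. A call is refused whole if a number of a shift passes 0.0417 or a number of a turn 0.125, either way. A call with a gripper value outside its range is refused whole. The fingers move at their own pace and stop on an object; "force" is the grip in N (left out, the last holds). Time passes only in rows, so rows that do not move let the fingers close, or fill a call up. It gives the time, the measured TCP pose, the force and the opening at its end, in the units of the state.
- arm.observe(): the state, without advancing time (a new reading comes with each control period).
- arm.read_camera(name): name is "scene" or "side" or "wrist"; returns a dict with "image" (384x512x3 uint8, blue, green, red), "mtx" (3x3 intrinsics, pixels), "R" (3x3) and "t" (3): a world point X has camera coordinates R X + t. Camera axes: x right, y down, z forward; pixel columns grow to the right and rows downward; lengths in mm; the calibration is good to about 2 mm. A picture is of the moment at which its call begins. There is no depth.
- arm.hand_in(): hands the job in, once; it reports no verdict.
The state is a dict: "clock": time; "qpos": joint angles; "dq": joint speeds; "effort": joint torques, N m; "eef_pos": TCP position; "tcp_rot": TCP orientation; "ft_force": force on the tool from outside, world axes, zero at the start; "wrist_torque": the same for the moment, N m; "width": finger opening in mm.
Only numpy, scipy, OpenCV 4.12 (cv2) and the standard library are available. Lean on these libraries where they do the work, as an engineer would, in place of code of your own. Each camera call takes 0.05 s, during which the arm holds its last target.

### The job

Take the brass chime bar off the wooden rest and set it down gently in the V-groove of the drilling jig, in front of the bridge. Then push it along the groove, under the bridge, until it meets the red sprung stop, and press it home against the stop with a gentle 8 newtons or so for about a second, never as much as 15. Let go and leave it lying in the groove touching the stop, with the other things where they were.

Things in the scene. Friction and masses are not known exactly. Their poses are not given: they have to be found in the camera images.
- brass_bar: the brass chime bar: plain round yellow-metal cylinder, diameter 24, length 160, flat ends, 0.24 to 0.38 kg. Origin at its centre, x along its axis (both ends alike). It starts level in one of the rest's three places, with a dark steel and a white bar of its size in the others. In the groove it resists pushing with 1 to 5 N of friction, differing from time to time
- rest: light wooden rest, fixed, 130 x 215; origin: centre of its underside, x along the bars. Bars lie side by side 68 apart, axes 47 above the table, on two notched rails 12 thick, 55 either side of the middle. Between the rails the bars are free (floor 10 above the table), so a bar can be gripped across its middle
- jig: drilling jig, fixed. Origin: centre of underside; x along the groove towards the stop, z up. Plywood base 330 x 110 x 12 (x -155 to 175), dark V-blocks 60 wide, tops 33 above the table. Rear block x -150 to -90, a gap for fingers to x = -20 (floor 12 above the table), front block to x = 132. 90-degree groove; a bar in it has its axis 39, its top 51 above the table. Push its rear face with closed fingers just above the blocks
- groove (a point): on the axis line of a bar lying in the groove (39 above the table), above the middle of the gap, at x = -55 of the jig; axes as the jig's. Laid with its middle here, the bar lies wholly before the bridge and has then some 50 to 105 to slide to the stop
- bridge (a point): middle of the aluminium bridge across the groove, on the axis line (39 above the table), at x = 55 of the jig; axes as the jig's. The bridge spans x 45 to 65 of the jig; opening 64 wide, underside 64 above the table, top 76 (84 with the steel drill bush)
- stop: blue end bracket of the jig, 70 wide, top 63 above the table, with the red sprung pad (diameter 18), the stop. Origin: on the groove's axis line, on the bracket's face, x = 140 of the jig; axes as the jig's. The pad stands 12 to 62 before this face (-x), not measured: find it by feel. It gives 1 mm per 5 N, 9 mm at most. Let go, the bar stays touching it, held by friction
- steel_bar: dark steel bar in the rest, same size; leave alone
- white_bar: white bar in the rest, same size; leave alone
- mug: blue mug, 90 high; leave alone
- bowl: terracotta bowl, 110 wide; leave alone
- hammer: hammer; leave alone
- oil: amber jar, 85 high; leave alone
- pot: small orange pot, 78 high; leave alone

How it is judged (in metres and radians):
On the way, in this order (a step that is already met when the one before it is completed fails the run):
1. the bar lies in the groove before the bridge, not touching the stop (y of brass_bar in the frame of groove between -0.003 and 0.003 m and z of brass_bar in the frame of groove between -0.003 and 0.0035 m and angle between the x axis of brass_bar and the x axis of groove, either way round below 0.05 rad and x of brass_bar in the frame of groove between -0.06 and 0.02 m and contact force between brass_bar and stop below 0.05 N), for 0.2 s.
2. the bar, in the groove, presses on the stop with 3 to 14 N for 0.5 s (y of brass_bar in the frame of groove between -0.003 and 0.003 m and z of brass_bar in the frame of groove between -0.003 and 0.0035 m and angle between the x axis of brass_bar and the x axis of groove, either way round below 0.05 rad and contact force between brass_bar and stop between 3 and 14 N), for 0.5 s.
At the end, for the whole second after the job is handed in: the brass bar lies at rest in the groove (axis within 3 mm and 0.05 rad of the groove's) with its front end touching the sprung stop (more than 0.1 N) (y of brass_bar in the frame of groove between -0.003 and 0.003 m and z of brass_bar in the frame of groove between -0.003 and 0.0035 m and angle between the x axis of brass_bar and the x axis of groove, either way round below 0.05 rad and contact force between brass_bar and stop above 0.1 N and linear speed of brass_bar below 0.01 m/s).
It fails at once if the bar is pressed on the stop with more than 16 N (contact force between brass_bar and stop above 16 N).
It fails at once if the bar is rammed onto the jig (more than 50 N) (contact force between brass_bar and jig above 50 N).
It fails at once if the bar is dropped or thrown into the groove (faster than 0.4 m/s within 45 mm of where it is laid) (distance between brass_bar and groove below 0.045 m and linear speed of brass_bar above 0.4 m/s).
It fails at once if another thing is shifted by more than 30 mm (distance of any of steel_bar, white_bar, mug, bowl, hammer, oil, pot from where it was at the start of the episode above 0.03 m).
It also fails if it takes over 72 s, if anything falls off the work surface, if the arm or the gripper's body presses on something with over 40 N, if the wrist force passes 120 N, or if a joint passes its speed limit or range.

## Working session

There is one attempt and no reset: what is moved stays moved. The work goes in short steps, Python scripts to look and compute and a tool call to move; the robot and the scene stay as the last step left them, time stands still between calls to the robot, and variables do not carry over. Pictures are saved under pics/ and viewed, and the job is handed in when it is done.

Besides the shell and the picture viewer there is one more tool, called after "Request:" as a command line: name --pt "numbers of a row" for each row, then --argument value for the rest. carry_out: Moves the arm, as the interface text tells. Its arguments: {"type":"object","properties":{"rows":{"type":"array"},"force":{"type":"number"}},"required":["rows"]}

```bash
ls; mkdir -p pics
python3 - <<'E'
from station import arm
import cv2,json,numpy as np
o=arm.observe();print({k:np.round(v,3).tolist() for k,v in o.items()})
cal={}
for n in("scene","side","wrist"):
    c=arm.read_camera(n);cv2.imwrite(f"pics/{n}0.png",c["image"])
    cal[n]={k:np.array(c[k]).tolist() for k in("mtx","R","t")}
    R=np.array(c["R"]);print(n,(-R.T@np.array(c["t"]).ravel()).round(1),R[2].round(2))
json.dump(cal,open("cal.json","w"))
E
```

```text
pics
{'clock': 0.0, 'qpos': [66.376, 11.886, 88.404, 0.001, 79.842, -8.622], 'dq': [0.006, -0.079, -0.042, 0.046, 0.131, 0.004], 'effort': [-0.001, -38.303, -29.159, -0.0, 0.011, 0.0], 'eef_pos': [148.699, 555.07, 403.508], 'tcp_rot': [[-0.966, 0.259, -0.001], [0.259, 0.966, -0.002], [0.0, -0.002, -1.0]], 'ft_force': [-0.573, -0.051, -0.032], 'wrist_torque': [0.019, -0.058, 0.002], 'width': 85.519}
scene [1204.7 -111.5 1081.1] [-0.54  0.07 -0.84]
side [  477.3 -1038.3   966. ] [ 0.07  0.74 -0.67]
wrist [ 84.7 571.2 372.3] [ 0.25 -0.07 -0.97]
```

View pics/scene0.png

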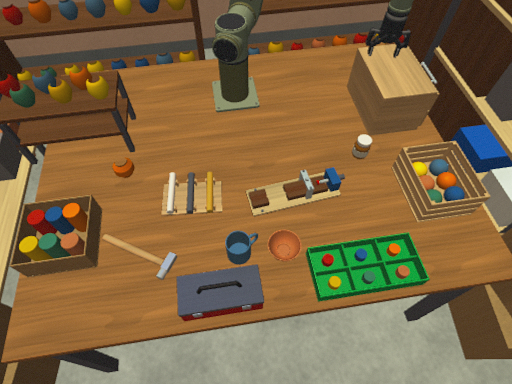

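View pics/side0.png

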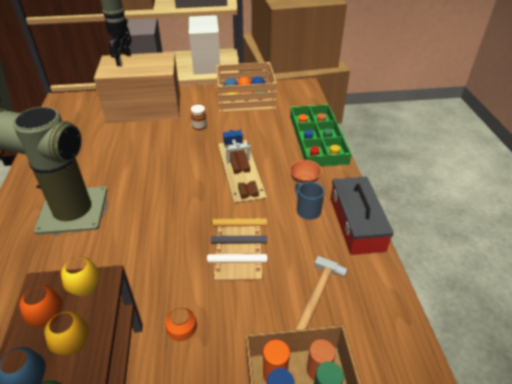

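View pics/wrist0.png

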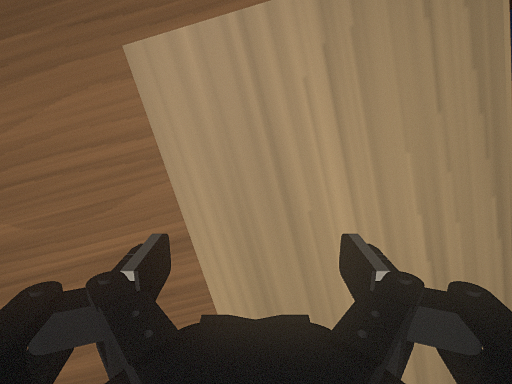

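The scene view shows the brass bar at about (210,192) in the outermost place of the rest. The jig runs from (250,200) to (340,183) with its blue stop on the right. The gripper hangs over a tall wooden block. I'll zoom in.

Run:
```python
import cv2
a=cv2.imread("pics/scene0.png");b=cv2.imread("pics/side0.png")
cv2.imwrite("pics/sc_z.png",cv2.resize(a[155:220,155:355],None,fx=4,fy=4,interpolation=cv2.INTER_CUBIC))
cv2.imwrite("pics/si_z.png",cv2.resize(b[120:290,190:310],None,fx=3.5,fy=3.5,interpolation=cv2.INTER_CUBIC))
```

```text
(no output)
```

View pics/sc_z.png

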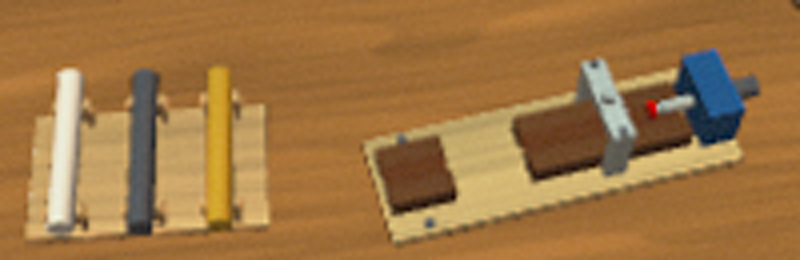

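View pics/si_z.png

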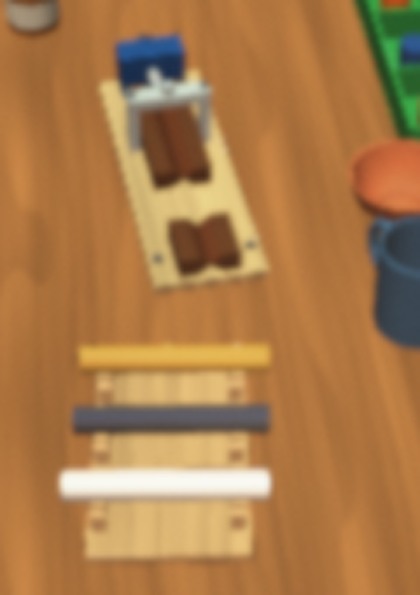

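```bash
cat > h.py <<'E'
import json,numpy as np
cal=json.load(open("cal.json"))
def ray(cam,uv,z,c=None):
    c=c or cal[cam];K=np.array(c["mtx"]);R=np.array(c["R"]);t=np.array(c["t"]).ravel()
    d=R.T@np.linalg.solve(K,[uv[0],uv[1],1]);o=-R.T@t
    return (o+d*(z-o[2])/d[2])
def proj(X,c):
    K=np.array(c["mtx"]);R=np.array(c["R"]);t=np.array(c["t"]).ravel()
    p=K@(R@np.asarray(X,float)+t);return p[:2]/p[2]
E
python3 - <<'E'
from h import *
S=lambda x,y:((x+.5)/4-.5+155,(y+.5)/4-.5+155)
D=lambda x,y:((x+.5)/3.5-.5+190,(y+.5)/3.5-.5+120)
for n,p,z in[("bar a",(218,74),47),("bar b",(217,222),47),("jig RL",(363,143),12),("RR",(394,235),12),("FR",(741,153),12),("FL",(678,70),12),("rearblk c front",(447,167),33),("rb c rear",(384,178),33)]:
    print("sc",n,ray("scene",S(*p),z).round(1))
for n,p,z in[("bar a",(80,357),47),("bar b",(269,355),47),("jig RL",(156,284),12),("RR",(267,266),12),("FL",(100,83),12)]:
    print("si",n,ray("side",D(*p),z).round(1))
E
```

```text
sc bar a [ 450.2 -151.8   47. ]
sc bar b [ 605.2 -167.    47. ]
sc jig RL [523.5 -28.9  12. ]
sc RR [622.8 -16.3  12. ]
sc FR [589.1 308.9  12. ]
sc FL [490.  277.5  12. ]
sc rearblk c front [573.8  39.3  33. ]
sc rb c rear [576.2 -17.7  33. ]
si bar a [ 448.  -146.6   47. ]
si bar b [ 608.  -162.1   47. ]
si jig RL [520.6 -26.5  12. ]
si RR [626.2 -13.6  12. ]
si FL [483.8 298.   12. ]
```

Request:
carry_out --pt "-0.0275 -0.0295 0 0 0 0 0.085" --pt "-0.0275 -0.0295 0 0 0 0 0.085" --pt "-0.0275 -0.0295 0 0 0 0 0.085" --pt "-0.0275 -0.0295 0 0 0 0 0.085" --pt "-0.0275 -0.0295 0 0 0 0 0.085" --pt "-0.0275 -0.0295 0 0 0 0 0.085" --pt "-0.0275 -0.0295 0 0 0 0 0.085" --pt "-0.0275 -0.0295 0 0 0 0 0.085"

```text
clock: 0.82
eef_pos: [300.4, 268.7, 404.5]
tcp_rot: [[-0.966, 0.258, 0.0], [0.258, 0.966, 0.0], [-0.0, 0.0, -1.0]]
ft_force: [0.7, 0.3, -0.4]
width: 85.0
```

Request:
carry_out --pt "-0.0275 -0.0295 0 0 0 0 0.085" --pt "-0.0275 -0.0295 0 0 0 0 0.085" --pt "-0.0275 -0.0295 0 0 0 0 0.085" --pt "-0.0275 -0.0295 0 0 0 0 0.085" --pt "-0.0275 -0.0295 0 0 0 0 0.085" --pt "-0.0275 -0.0295 0 0 0 0 0.085" --pt "-0.0275 -0.0295 0 0 0 0 0.085" --pt "0 0 0 0 0 0 0.085"

```text
clock: 1.48
eef_pos: [435.1, 15.9, 405.0]
tcp_rot: [[-0.964, 0.266, 0.002], [0.266, 0.964, -0.004], [-0.003, -0.003, -1.0]]
ft_force: [0.9, 1.0, 0.8]
width: 84.7
```

```bash
cat >> h.py <<'E'
def snap(n,name):
    from station import arm
    import cv2
    c=arm.read_camera(n);cv2.imwrite(f"pics/{name}.png",c["image"])
    cal[name]={k:np.array(c[k]).tolist() for k in("mtx","R","t")}
    json.dump(cal,open("cal.json","w"))
    o=arm.observe();print({k:np.round(o[k],2).tolist() for k in("clock","qpos","eef_pos","ft_force","width")})
E
python3 -c "
from h import *
snap('wrist','w1')"
```

```text
{'clock': 1.53, 'qpos': [-9.03, -5.89, 106.93, -0.03, 78.95, -83.66], 'eef_pos': [433.89, 18.23, 404.62], 'ft_force': [0.79, 1.36, -0.25], 'width': 85.17}
```

View pics/w1.png

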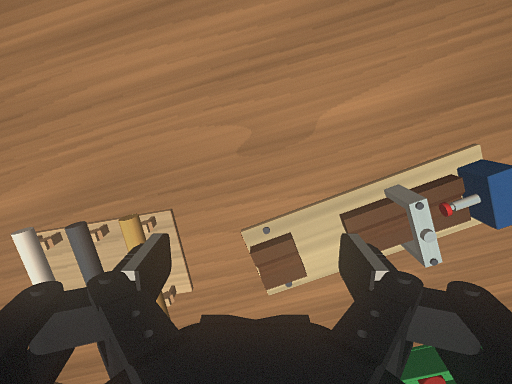

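Request:
carry_out --pt "-0.0272 -0.0284 0 0 0 0 0.05" --pt "-0.0272 -0.0284 0 0 0 0 0.05" --pt "-0.0272 -0.0284 0 0 0 0 0.05" --pt "-0.0272 -0.0284 0 0 0 0 0.05" --pt "-0.0272 -0.0284 0 0 0 0 0.05" --pt "0 0 0.035 0 0 -0.083 0.05" --pt "0 0 0.035 0 0 -0.083 0.05" --pt "0 0 0 0 0 0 0.05"

```text
clock: 2.2
eef_pos: [524.5, -149.2, 327.0]
tcp_rot: [[-0.995, 0.094, -0.014], [0.094, 0.996, 0.007], [0.015, 0.006, -1.0]]
ft_force: [-2.4, 0.7, -1.9]
width: 49.7
```

```bash
python3 -c "
from h import *
snap('wrist','w2')
for n,p,z in [('RL',(241,232),12),('FL',(478,146),12),('RR',(268,293),12),('bar near',(130,217),47),('stop tip',(447,210),39)]: print(n,ray('w1',p,z).round(1))"
```

```text
{'clock': 2.25, 'qpos': [-24.94, 12.75, 96.53, 0.02, 71.4, -109.42], 'eef_pos': [525.35, -149.22, 330.1], 'ft_force': [0.43, -0.09, 0.42], 'width': 50.35}
RL [519.3 -28.9  12. ]
FL [485.9 293.5  12. ]
RR [622.9 -17.6  12. ]
bar near [ 449.6 -149.    47. ]
stop tip [548.  231.6  39. ]
```

View pics/w2.png

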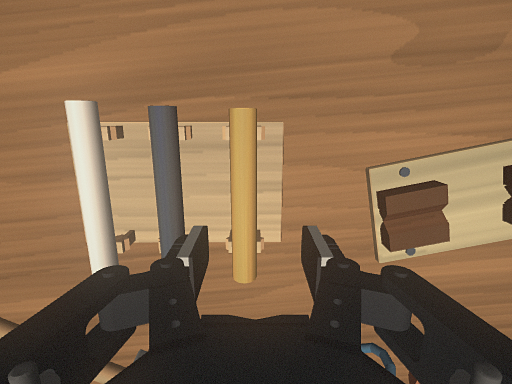

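The wrist view shows the whole brass bar between the fingers, from (243,108) to (245,282). The jig's rear block is on the right. Next I'll segment the bar.

Run:
```python
from h import *
import cv2
im=cv2.imread("pics/w2.png");hsv=cv2.cvtColor(im,cv2.COLOR_BGR2HSV)
m=cv2.inRange(hsv,(15,110,90),(32,255,255));m[:, :215]=0;m[:,275:]=0
m=cv2.morphologyEx(m,cv2.MORPH_OPEN,np.ones((7,7)))
n,l,s,c=cv2.connectedComponentsWithStats(m);i=1+s[1:,4].argmax();print(s[i])
for v in(125,160,200,240,270):
    u=np.where(l[v]==i)[0];print(v,u.min(),u.max(),ray("w2",((u.min()+u.max())/2,v),47).round(1))
print(ray("w2",(243,108),47+8),ray("w2",(245,282),47))
for n,p,z in [('RL',(367,168),12),('RR',(379,261),12),('blk RL',(377,189),33),('blk FL',(447,182),33),('groove r',(386,219),22),('blk RR',(388,250),33)]: print(n,ray('w2',p,z).round(1))
```

```text
[ 229  108   28  176 4482]
125 229 255 [ 462.9 -153.5   47. ]
160 230 255 [ 493.  -156.2   47. ]
200 231 255 [ 529.7 -159.6   47. ]
240 232 256 [ 569.3 -162.9   47. ]
270 232 256 [ 600.9 -166.2   47. ]
[ 449.33821986 -150.90339087   55.        ] [ 614.11284906 -166.54260038   47.        ]
RL [518.2 -32.5  12. ]
RR [624.5 -18.9  12. ]
blk RL [535.2 -31.   33. ]
blk FL [534.7  35.8  33. ]
groove r [571.4 -16.7  22. ]
blk RR [600.7 -19.1  33. ]
```

Request:
carry_out --pt "-0.006 -0.01 0 0 0 0 0.05" --pt "0 0 0.03 0 0 0 0.05" --pt "0 0 0.03 0 0 0 0.05" --pt "0 0 0.03 0 0 0 0.05" --pt "0 0 0.02 0 0 0 0.05" --pt "0 0 0.012 0 0 0 0.05" --pt "0 0 0.009 0 0 0 0.05" --pt "0 0 0 0 0 0 0.05"

```text
clock: 2.92
eef_pos: [532.9, -161.7, 203.8]
tcp_rot: [[-0.995, 0.096, 0.0], [0.096, 0.995, -0.0], [-0.0, -0.0, -1.0]]
ft_force: [-0.1, -0.0, 0.0]
width: 50.0
```

```bash
python3 -c "
from h import *
snap('wrist','w3')"
```

```text
{'clock': 2.97, 'qpos': [-25.78, 23.75, 99.37, -0.01, 56.78, -110.29], 'eef_pos': [533.22, -161.87, 204.79], 'ft_force': [-0.14, -0.78, -0.05], 'width': 50.26}
```

View pics/w3.png

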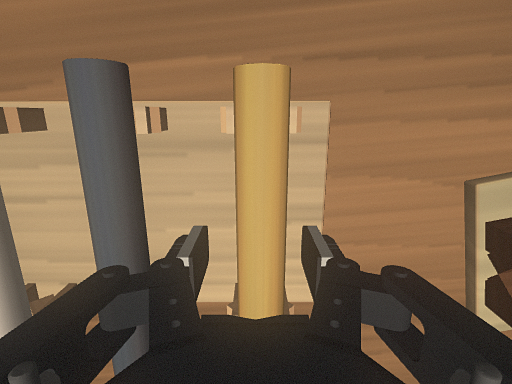

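The wrist view shows the bar at u=262 against the finger midline at 254, about 2 mm off. I'll correct that and close.

Request:
carry_out --pt "0.003 0.002 0.005 0 0 0 0.05" --pt "0 0 0 0 0 0 0.05" --pt "0 0 0 0 0 0 0.02" --pt "0 0 0 0 0 0 0.015" --pt "0 0 0 0 0 0 0.015" --pt "0 0 0 0 0 0 0.015" --pt "0 0 0 0 0 0 0.015" --pt "0 0 0 0 0 0 0.015" --force 45

```text
clock: 3.63
eef_pos: [530.0, -158.7, 199.6]
tcp_rot: [[-0.995, 0.096, 0.001], [0.096, 0.995, 0.001], [-0.001, 0.002, -1.0]]
ft_force: [0.1, 6.1, 5.4]
width: 22.7
```

Request:
carry_out --pt "0 0 0 0 0 0 0.015" --pt "0 0 -0.008 0 0 0 0.015" --pt "0 0 -0.015 0 0 0 0.015" --pt "0 0 -0.02 0 0 0 0.015" --pt "0 0 -0.03 0 0 0 0.015" --pt "0 0 -0.03 0 0 0 0.015" --pt "0 0 -0.017 0 0 0 0.015" --pt "0 0 0 0 0 0 0.015"

```text
clock: 4.3
eef_pos: [531.1, -160.5, 323.7]
tcp_rot: [[-0.995, 0.096, 0.009], [0.096, 0.995, -0.005], [-0.009, -0.004, -1.0]]
ft_force: [0.7, -0.4, -2.4]
width: 22.4
```

```bash
python3 -c "
from h import *
snap('wrist','w4')"
```

```text
{'clock': 4.35, 'qpos': [-25.74, 13.97, 96.2, -0.05, 69.5, -110.23], 'eef_pos': [530.23, -160.09, 321.0], 'ft_force': [-0.37, 0.2, -2.53], 'width': 22.17}
```

View pics/w4.png

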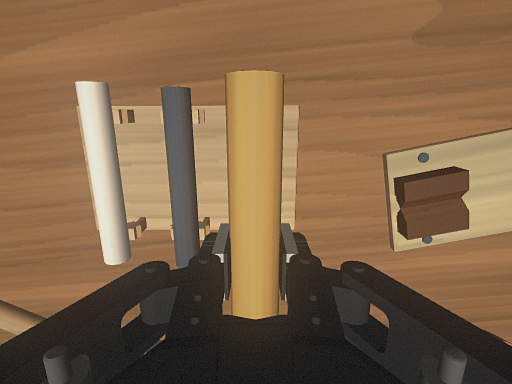

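Lifted, with the grip at 22.3 mm and the bar level. Next: carry it over the groove and turn it.

Request:
carry_out --pt "-0.0015 0.02 0 0 0 0 0.015" --pt "-0.0015 0.035 0 0 0 0 0.015" --pt "-0.0015 0.04 0 0 0 0 0.015" --pt "-0.0015 0.04 0 0 0 0 0.015" --pt "-0.0015 0.04 0 0 0 0 0.015" --pt "-0.0015 0.04 0 0 0 0 0.015" --pt "0 0.026 0 0 0 0.05 0.015" --pt "0 0 0 0 0 0.1 0.015"

```text
clock: 5.02
eef_pos: [560.3, 84.4, 315.6]
tcp_rot: [[-0.97, 0.241, -0.005], [0.241, 0.97, 0.002], [0.005, 0.001, -1.0]]
ft_force: [0.0, -1.6, -3.1]
width: 22.5
```

Request:
carry_out --pt "0 0 0 0 0 0.12 0.015" --pt "0 0 0 0 0 0.12 0.015" --pt "0 0 0 0 0 0.12 0.015" --pt "0 0 0 0 0 0.12 0.015" --pt "0 0 0 0 0 0.12 0.015" --pt "0 0 0 0 0 0.12 0.015" --pt "0 0 0 0 0 0.12 0.015" --pt "0 0 0 0 0 0.12 0.015"

```text
clock: 5.68
eef_pos: [560.4, 79.4, 315.4]
tcp_rot: [[-0.351, 0.936, -0.006], [0.936, 0.351, -0.001], [0.001, -0.006, -1.0]]
ft_force: [-0.4, 0.3, -3.4]
width: 22.6
```

Request:
carry_out --pt "0 0 0 0 0 0.12 0.015" --pt "0 0 0 0 0 0.1 0.015" --pt "0 0 0 0 0 0.035 0.015" --pt "0 0 0 0 0 0 0.015" --pt "0 0 0 0 0 0 0.015" --pt "0 0 0 0 0 0 0.015" --pt "0 0 0 0 0 0 0.015" --pt "0 0 0 0 0 0 0.015"

```text
clock: 6.35
eef_pos: [561.5, 79.6, 318.3]
tcp_rot: [[-0.11, 0.994, -0.001], [0.994, 0.11, -0.0], [-0.0, -0.001, -1.0]]
ft_force: [0.3, -0.5, -3.0]
width: 22.7
```

```bash
python3 -c "
from h import *
snap('wrist','w5');snap('scene','s5');snap('side','d5')"
```

```text
{'clock': 6.4, 'qpos': [-0.67, 15.75, 94.29, -0.01, 69.98, -6.99], 'eef_pos': [561.54, 79.61, 318.46], 'ft_force': [-0.36, -0.81, -2.05], 'width': 22.72}
{'clock': 6.45, 'qpos': [-0.67, 15.74, 94.28, -0.0, 69.99, -6.98], 'eef_pos': [561.58, 79.63, 318.62], 'ft_force': [0.08, 0.58, -4.16], 'width': 22.8}
{'clock': 6.5, 'qpos': [-0.67, 15.73, 94.27, -0.0, 69.99, -6.98], 'eef_pos': [561.61, 79.62, 318.72], 'ft_force': [-1.03, -0.04, -2.79], 'width': 22.34}
```

View pics/w5.png

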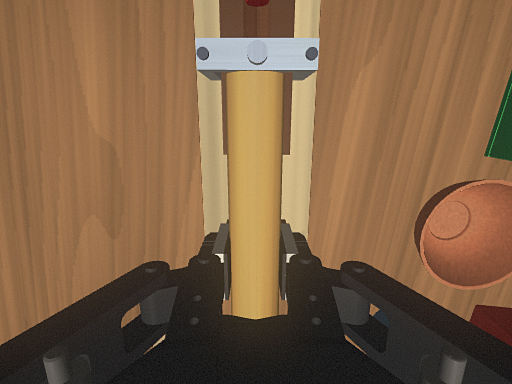

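The wrist view shows the bar nearly aligned with the jig. The bridge bush is at (257,52), with screws at (203,53) and (311,53), and the base edges are at u≈199 and 314. I'll use these to measure the jig's axis.

```bash
python3 - <<'E'
from h import *
import cv2
im=cv2.imread("pics/w5.png");g=cv2.cvtColor(im,cv2.COLOR_BGR2HSV)
lab=cv2.cvtColor(im,cv2.COLOR_BGR2GRAY).astype(float)
for v in(8,20,30,90,110,130,150,170,190,210,225):
    r=cv2.GaussianBlur(lab,(1,5),0)[v];d=np.diff(cv2.GaussianBlur(r[None],(5,1),0)[0])
    L=185+d[185:216].argmax();Rr=298+d[298:335].argmin()
    a=ray("w5",(L+.5,v),12);b=ray("w5",(Rr+.5,v),12)
    print(v,L,Rr,a[:2].round(1),b[:2].round(1),((a+b)/2)[:2].round(1))
print("bush",ray("w5",(257,52),84).round(1),"screws",ray("w5",(203,53),76).round(1),ray("w5",(311,53),76).round(1))
x=ray("w5",(196,37),76);y=ray("w5",(320,38),76);print(x,y)
# bar centre line at height z=318.5-155
m=cv2.inRange(g,(15,110,90),(32,255,255))
for v in(80,120,160,200,240,280):
    u=np.where(m[v,222:290])[0]+222;print(v,u.min(),u.max(),ray("w5",((u.min()+u.max())/2,v),163.5)[:2].round(1))
print(ray("w5",(254,72),163.5))
E
python3 - <<'E'
import cv2
a=cv2.imread("pics/s5.png");b=cv2.imread("pics/d5.png")
import numpy as np
cv2.imwrite("pics/z5.png",np.hstack([cv2.resize(a[120:220,230:360],None,fx=4,fy=4,interpolation=cv2.INTER_CUBIC)[:400],cv2.resize(b[110:210,200:270],None,fx=4,fy=4,interpolation=cv2.INTER_CUBIC)]))
E
```

```text
8 193 319 [492.4 225.5] [599.6 237.3] [546.  231.4]
20 193 319 [492.8 216.3] [601.2 228.2] [547.  222.3]
30 194 318 [494.1 208.7] [601.6 220.5] [547.9 214.6]
90 197 315 [499.6 159.5] [607.2 171.3] [553.4 165.4]
110 198 314 [501.5 141.9] [609.2 153.8] [555.4 147.9]
130 199 313 [503.5 123.7] [611.3 135.6] [557.4 129.7]
150 200 311 [505.6 104.9] [612.5 116.7] [559.  110.8]
170 200 310 [506.8  85.2] [614.7  97.1] [560.7  91.1]
190 201 309 [509.   64.8] [617.   76.8] [563.   70.8]
210 202 308 [511.3  43.7] [619.4  55.7] [565.3  49.7]
225 203 307 [513.4  27.4] [621.   39.3] [567.2  33.3]
bush [551.3 183.4  84. ] screws [514.7 180.3  76. ] [587.9 188.3  76. ]
[509.35925233 189.59349515  76.        ] [592.41525636 198.12726131  76.        ]
80 225 284 [552.6 157.6]
120 226 283 [554.4 141.9]
160 227 281 [556.  124.9]
200 228 280 [558.  106.7]
240 230 279 [560.4  87. ]
280 231 278 [562.8  65.6]
[552.09105297 160.63570259 163.5       ]
```

View pics/z5.png

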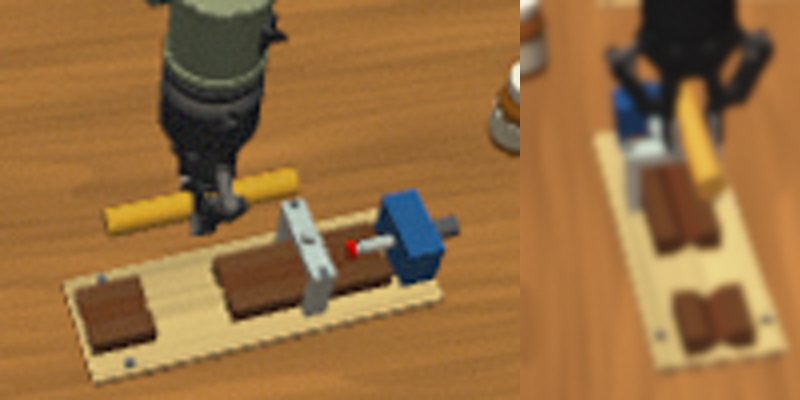

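Jig centreline: x≈562.2 at y=79.6, angle 96.1°, with the groove point near (563,74.5). The bar is within 1 mm and 0.2° of it. I'll shift it back 8 mm and lower.

Request:
carry_out --pt "-0.008 0.0007 0.01 0 0 0 0.015" --pt "0 0 0.022 0 0 0 0.015" --pt "0 0 0.022 0 0 0 0.015" --pt "0 0 0.022 0 0 0 0.015" --pt "0 0 0.018 0 0 0 0.015" --pt "0 0 0.012 0 0 0 0.015" --pt "0 0 0.006 0 0 0 0.015" --pt "0 0 0 0 0 0 0.015"

```text
clock: 7.17
eef_pos: [562.5, 71.5, 204.9]
tcp_rot: [[-0.11, 0.994, -0.003], [0.994, 0.11, -0.0], [0.0, -0.003, -1.0]]
ft_force: [0.1, 1.1, -3.6]
width: 23.1
```

```bash
python3 -c "
from h import *
snap('wrist','w6');snap('side','d6')"
```

```text
{'clock': 7.22, 'qpos': [-1.49, 24.68, 97.75, -0.01, 57.62, -7.78], 'eef_pos': [563.16, 71.57, 206.24], 'ft_force': [0.11, 0.35, -2.42], 'width': 22.69}
{'clock': 7.27, 'qpos': [-1.48, 24.61, 97.69, -0.0, 57.63, -7.78], 'eef_pos': [563.74, 71.61, 207.29], 'ft_force': [-0.27, -0.67, -2.08], 'width': 22.99}
```

View pics/w6.png

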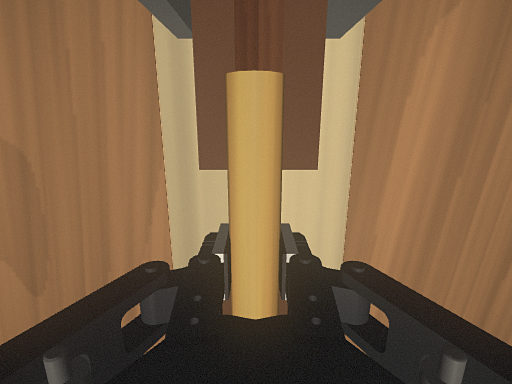

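Run:
```python
from h import *
import cv2
im=cv2.imread("pics/w6.png");lab=cv2.cvtColor(im,cv2.COLOR_BGR2GRAY).astype(float);b=cv2.GaussianBlur(lab,(3,5),0)
g=cv2.cvtColor(im,cv2.COLOR_BGR2HSV);m=cv2.inRange(g,(15,110,90),(32,255,255))
for v in(85,100,115,130,145,160):
    d=np.diff(b[v]);L=180+d[180:212].argmin();R=305+d[305:340].argmax()
    A=ray("w6",(L+.5,v),33);B=ray("w6",(R+.5,v),33)
    u=np.where(m[v,222:290])[0]+222;C=ray("w6",((u.min()+u.max())/2,v),53)
    print(v,L,R,A[:2].round(1),B[:2].round(1),((A+B)/2)[:2].round(1),u.min(),u.max(),C[:2].round(1))
    print("  lateral offs", ((C-(A+B)/2)@[.994,.107,0]).round(2))
print(ray("w6",(254,72),53+6),ray("w6",(200,169),33),ray("w6",(317,170),33))
from station import arm;o=arm.observe();print(o["eef_pos"],o["tcp_rot"])
```

```text
85 194 322 [525.3 146.1] [584.8 152.6] [555.1 149.4] 225 283 [553.3 147.3]
  lateral offs -1.96
100 195 321 [526.2 139.5] [585.5 146. ] [555.8 142.7] 226 283 [554.1 141.7]
  lateral offs -1.79
115 195 320 [526.5 132.6] [586.2 139.2] [556.3 135.9] 226 283 [554.8 135.8]
  lateral offs -1.57
130 196 319 [527.4 125.6] [586.9 132.2] [557.1 128.9] 226 282 [555.2 129.8]
  lateral offs -1.81
145 197 318 [528.3 118.4] [587.6 125. ] [558.  121.7] 227 282 [556.1 123.6]
  lateral offs -1.63
160 198 317 [529.2 111. ] [588.3 117.6] [558.8 114.3] 227 281 [556.6 117.2]
  lateral offs -1.87
[552.90145046 151.36077619  59.        ] [530.24827257 106.53749291  33.        ] [588.94500961 112.51141259  33.        ]
[563.73717777  71.60930698 207.28980996] [[-1.09745777e-01  9.93958787e-01  1.33918261e-03]
 [ 9.93959658e-01  1.09746015e-01 -1.05636234e-04]
 [-2.51968018e-04  1.31950036e-03 -9.99999098e-01]]
```

Request:
carry_out --pt "0 0.0007 0.004 0 0 0 0.015" --pt "0 0 0.004 0 0 0 0.015" --pt "0 0 0.003 0 0 0 0.015" --pt "0 0 0.001 0 0 0 0.015" --pt "0 0 0.001 0 0 0 0.015" --pt "0 0 0 0 0 0 0.015" --pt "0 0 0 0 0 0 0.015" --pt "0 0 0 0 0 0 0.015"

```text
clock: 7.93
eef_pos: [563.9, 71.9, 193.8]
tcp_rot: [[-0.11, 0.994, 0.0], [0.994, 0.11, 0.0], [-0.0, 0.0, -1.0]]
ft_force: [0.7, 1.0, -2.9]
width: 22.0
```

Still hanging: about 2 mm to go. I'll creep down.

Request:
carry_out --pt "0 0 0.001 0 0 0 0.015" --pt "0 0 0 0 0 0 0.015" --pt "0 0 0.0005 0 0 0 0.015" --pt "0 0 0 0 0 0 0.015" --pt "0 0 0.0005 0 0 0 0.015" --pt "0 0 0 0 0 0 0.015" --pt "0 0 0 0 0 0 0.015" --pt "0 0 0 0 0 0 0.015"

```text
clock: 8.6
eef_pos: [563.8, 71.9, 192.1]
tcp_rot: [[-0.11, 0.994, -0.0], [0.994, 0.11, -0.0], [-0.0, -0.0, -1.0]]
ft_force: [-2.6, -0.7, 3.4]
width: 22.9
```

Seated: contact force is about 6 N. Opening gently.

Request:
carry_out --pt "0 -0.0004 0 0 0 0 0.024" --pt "0 0 0 0 0 0 0.026" --pt "0 0 0 0 0 0 0.03" --pt "0 0 0 0 0 0 0.04" --pt "0 0 0 0 0 0 0.055" --pt "0 0 0 0 0 0 0.055" --pt "0 0 0 0 0 0 0.055" --pt "0 0 0 0 0 0 0.055"

```text
clock: 9.27
eef_pos: [563.5, 71.8, 191.7]
tcp_rot: [[-0.11, 0.994, 0.0], [0.994, 0.11, -0.0], [-0.0, 0.0, -1.0]]
ft_force: [0.4, -0.6, 0.7]
width: 55.2
```

```bash
python3 -c "
from h import *
snap('wrist','w7');snap('side','d7')"
```

```text
{'clock': 9.32, 'qpos': [-1.47, 26.04, 97.93, -0.0, 56.02, -7.77], 'eef_pos': [563.51, 71.79, 191.68], 'ft_force': [1.59, -0.98, -0.83], 'width': 55.13}
{'clock': 9.37, 'qpos': [-1.47, 26.04, 97.94, 0.0, 56.02, -7.77], 'eef_pos': [563.47, 71.8, 191.66], 'ft_force': [0.14, 0.04, -0.62], 'width': 55.04}
```

View pics/w7.png

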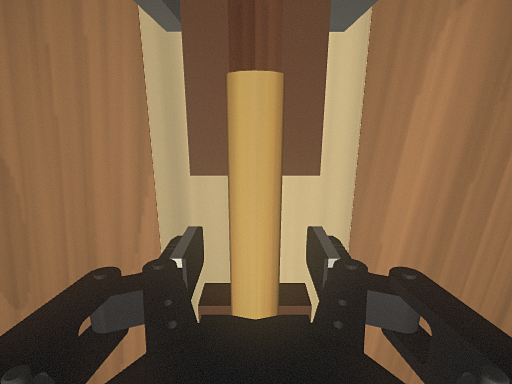

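The wrist view shows the bar seated in the groove, its front end at (255,72), well short of the bridge. Next I'll rise, back up behind the rear face, close, and lower to finger height.

Request:
carry_out --pt "0 0 -0.01 0 0 0 0.055" --pt "0 0 -0.035 0 0 0 0.055" --pt "0 0 -0.035 0 0 0 0.055" --pt "-0.035 0 0 0 0 0 0.03" --pt "-0.04 0 0 0 0 0 0" --pt "-0.04 0 0 0 0 0 0" --pt "0 0 0 0 0 0 0" --pt "0 0 0 0 0 0 0"

```text
clock: 10.03
eef_pos: [576.4, -44.7, 272.7]
tcp_rot: [[-0.106, 0.994, 0.002], [0.994, 0.106, -0.0], [-0.0, 0.001, -1.0]]
ft_force: [-0.5, 0.2, -0.4]
width: -0.1
```

Request:
carry_out --pt "0 0 0.015 0 0 0 0" --pt "0 0 0.02 0 0 0 0" --pt "0 0 0.005 0 0 0 0" --pt "0 0 0 0 0 0 0" --pt "0 0 0 0 0 0 0" --pt "0 0 0 0 0 0 0" --pt "0 0 0 0 0 0 0" --pt "0 0 0 0 0 0 0"

```text
clock: 10.7
eef_pos: [576.6, -42.4, 232.8]
tcp_rot: [[-0.11, 0.994, 0.002], [0.994, 0.11, -0.0], [-0.001, 0.002, -1.0]]
ft_force: [0.5, 0.1, 0.6]
width: 0.2
```

```bash
python3 -c "
from h import *
snap('wrist','w8');snap('side','d8');snap('scene','s8')"
python3 - <<'E'
import cv2
import numpy as np
a=cv2.imread("pics/s8.png");b=cv2.imread("pics/d8.png")
cv2.imwrite("pics/z8.png",np.hstack([cv2.resize(a[120:220,230:360],None,fx=4,fy=4,interpolation=cv2.INTER_CUBIC)[:400],cv2.resize(b[110:210,200:270],None,fx=4,fy=4,interpolation=cv2.INTER_CUBIC)]))
E
```

```text
{'clock': 10.75, 'qpos': [-12.79, 23.37, 95.71, 0.0, 60.81, -19.1], 'eef_pos': [576.5, -42.45, 232.65], 'ft_force': [-0.74, 0.85, 0.26], 'width': 0.12}
{'clock': 10.8, 'qpos': [-12.79, 23.39, 95.73, 0.0, 60.81, -19.1], 'eef_pos': [576.39, -42.5, 232.43], 'ft_force': [-0.32, -0.44, -0.8], 'width': -0.23}
{'clock': 10.85, 'qpos': [-12.8, 23.4, 95.74, 0.0, 60.81, -19.1], 'eef_pos': [576.31, -42.53, 232.25], 'ft_force': [0.13, 1.11, 0.19], 'width': 0.4}
```

View pics/w8.png

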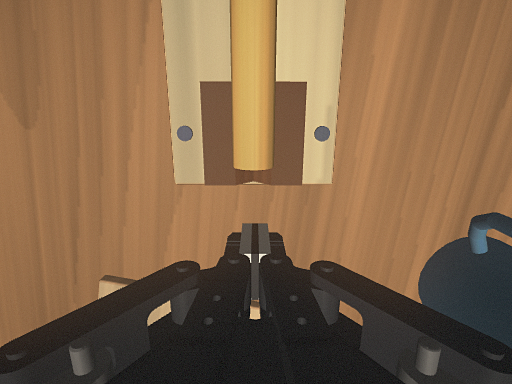

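View pics/z8.png

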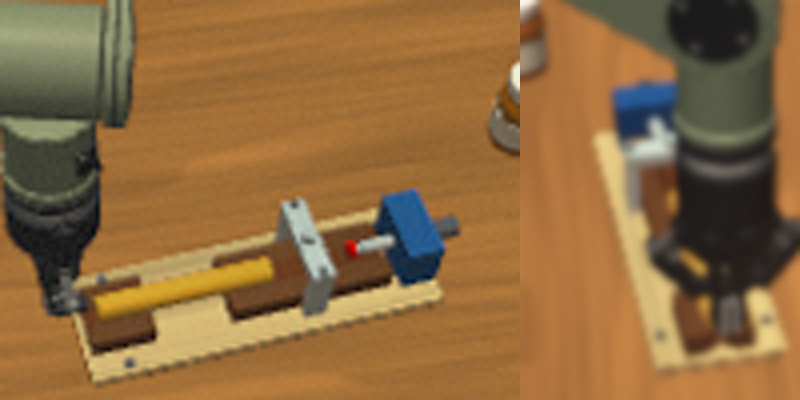

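Scene and wrist views: the bar lies in the groove before the bridge with its rear end at wrist (253,168), and the closed fingers are behind it. Next I'll get the distances to the rear face and the stop pad.

Run:
```python
from h import *
e=np.array([-.107,.994,0]);t=np.array([576.4,-42.5,0])
r=ray("w8",(253,169),40);print(r,"rear ahead of TCP",(r-t)@e)
r=ray("w8",(253,162),51);print(r,"top rear",(r-t)@e)
b=np.array([551.3,183.4,0])
for n,p in(("s8",(318,181.7)),("w1",(445,211))):
    q=ray(n,p,39);print(n,"pad jig x",(q-b)@e+55)
q=ray("s8",(230+271/4,120+266/4),42);print("front jig x",(q-b)@e+55)
```

```text
[572.19678427  -8.45089936  40.        ] rear ahead of TCP 34.29455012201093
[571.59811388  -2.55305783  51.        ] top rear 40.22106233071672
s8 pad jig x 106.19254739383805
w1 pad jig x 100.6757157258229
front jig x 27.693131931001236
```

Request:
carry_out --pt "0 0 0.01 0 0 0 0" --pt "0 0 0.006 0 0 0 0" --pt "0 0 0.004 0 0 0 0" --pt "0 0 0 0 0 0 0" --pt "0 0 0 0 0 0 0" --pt "0 0 0 0 0 0 0" --pt "0 0 0 0 0 0 0" --pt "0 0 0 0 0 0 0"

```text
clock: 11.52
eef_pos: [576.3, -42.5, 212.0]
tcp_rot: [[-0.11, 0.994, 0.001], [0.994, 0.11, -0.0], [-0.0, 0.001, -1.0]]
ft_force: [0.2, -0.1, 0.3]
width: -0.0
```

Request:
carry_out --pt "0.004 -0.0007 0.001 0 0 0 0" --pt "0.006 0 0 0 0 0 0" --pt "0.006 0 0 0 0 0 0" --pt "0.003 0 0 0 0 0 0" --pt "0.002 0 0 0 0 0 0" --pt "0.002 0 0 0 0 0 0" --pt "0.002 0 0 0 0 0 0" --pt "0.002 0 0 0 0 0 0"

```text
clock: 12.18
eef_pos: [572.5, -15.8, 210.8]
tcp_rot: [[-0.11, 0.994, 0.0], [0.994, 0.11, -0.001], [-0.001, 0.0, -1.0]]
ft_force: [0.2, -1.9, 0.5]
width: 0.2
```

Request:
carry_out --pt "0.002 0 0 0 0 0 0" --pt "0.002 0 0 0 0 0 0" --pt "0.002 0 0 0 0 0 0" --pt "0.002 0 0 0 0 0 0" --pt "0.002 0 0 0 0 0 0" --pt "0.002 0 0 0 0 0 0" --pt "0.002 0 0 0 0 0 0" --pt "0.002 0 0 0 0 0 0"

```text
clock: 12.85
eef_pos: [570.7, 0.3, 210.7]
tcp_rot: [[-0.11, 0.994, 0.0], [0.994, 0.11, -0.0], [-0.0, 0.0, -1.0]]
ft_force: [-0.9, -3.1, -0.1]
width: -0.0
```

```bash
python3 -c "
from h import *
snap('wrist','w9')"
```

```text
{'clock': 12.9, 'qpos': [-8.63, 24.55, 97.25, 0.02, 58.19, -14.95], 'eef_pos': [570.67, 0.67, 210.71], 'ft_force': [1.14, -0.95, 0.1], 'width': 0.28}
```

View pics/w9.png

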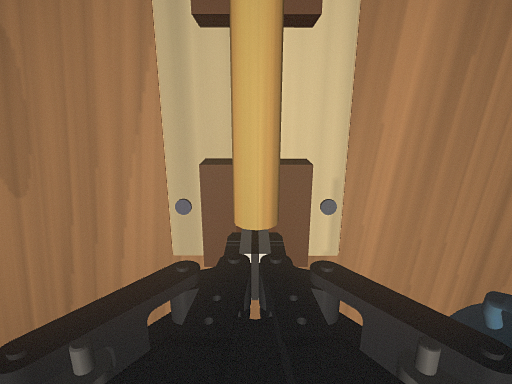

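Request:
carry_out --pt "0.003 0 0 0 0 0 0" --pt "0.004 0 0 0 0 0 0" --pt "0.004 0 0 0 0 0 0" --pt "0.004 0 0 0 0 0 0" --pt "0.004 0 0 0 0 0 0" --pt "0.004 0 0 0 0 0 0" --pt "0.004 0 0 0 0 0 0" --pt "0.003 0 0 0 0 0 0"

```text
clock: 13.57
eef_pos: [567.3, 30.6, 210.7]
tcp_rot: [[-0.11, 0.994, 0.0], [0.994, 0.11, 0.0], [0.0, 0.0, -1.0]]
ft_force: [1.0, -1.5, 0.5]
width: 0.0
```

Request:
carry_out --pt "0.002 0 0 0 0 0 0" --pt "0.002 0 0 0 0 0 0" --pt "0.002 0 0 0 0 0 0" --pt "0.002 0 0 0 0 0 0" --pt "0.002 0 0 0 0 0 0" --pt "0.002 0 0 0 0 0 0" --pt "0.001 0 0 0 0 0 0" --pt "0.001 0 0 0 0 0 0"

```text
clock: 14.23
eef_pos: [565.9, 44.0, 210.7]
tcp_rot: [[-0.11, 0.994, 0.0], [0.994, 0.11, -0.0], [-0.0, 0.0, -1.0]]
ft_force: [0.6, -1.6, 0.5]
width: 0.0
```

```bash
python3 -c "
from h import *
snap('side','d10');snap('scene','s10')"
python3 - <<'E'
import cv2
import numpy as np
a=cv2.imread("pics/s10.png");b=cv2.imread("pics/d10.png")
cv2.imwrite("pics/z10.png",np.hstack([cv2.resize(a[140:220,240:350],None,fx=5,fy=5,interpolation=cv2.INTER_CUBIC)[:400],cv2.resize(b[120:200,215:265],None,fx=5,fy=5,interpolation=cv2.INTER_CUBIC)]))
E
```

```text
{'clock': 14.28, 'qpos': [-4.28, 24.25, 97.71, 0.01, 58.04, -10.59], 'eef_pos': [565.84, 44.16, 210.71], 'ft_force': [1.24, -1.48, -0.4], 'width': -0.26}
{'clock': 14.33, 'qpos': [-4.28, 24.25, 97.7, 0.02, 58.05, -10.6], 'eef_pos': [565.86, 44.1, 210.73], 'ft_force': [1.93, -3.33, -0.48], 'width': 0.19}
```

View pics/z10.png

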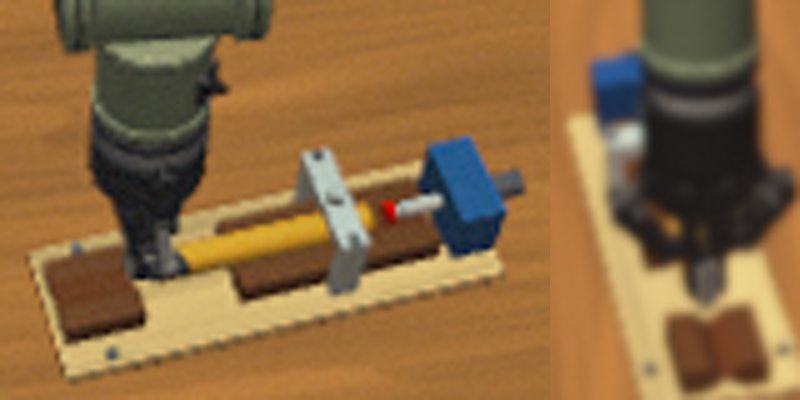

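The scene view shows the bar's front end at about (374,213), through the bridge, and the red pad at (386,210): a gap of roughly 8–10 mm. I'll creep forward.

Request:
carry_out --pt "0.001 0 0 0 0 0 0" --pt "0.001 0 0 0 0 0 0" --pt "0.001 0 0 0 0 0 0" --pt "0.001 0 0 0 0 0 0" --pt "0.001 0 0 0 0 0 0" --pt "0 0 0 0 0 0 0" --pt "0 0 0 0 0 0 0" --pt "0 0 0 0 0 0 0"

```text
clock: 15.0
eef_pos: [565.3, 49.0, 210.7]
tcp_rot: [[-0.11, 0.994, 0.0], [0.994, 0.11, 0.0], [0.0, 0.0, -1.0]]
ft_force: [1.2, -1.0, 0.4]
width: 0.3
```

Request:
carry_out --pt "0.0005 0 0 0 0 0 0" --pt "0.0005 0 0 0 0 0 0" --pt "0.0005 0 0 0 0 0 0" --pt "0.0005 0 0 0 0 0 0" --pt "0 0 0 0 0 0 0" --pt "0 0 0 0 0 0 0" --pt "0 0 0 0 0 0 0" --pt "0 0 0 0 0 0 0"

```text
clock: 15.67
eef_pos: [565.1, 50.9, 210.7]
tcp_rot: [[-0.11, 0.994, -0.0], [0.994, 0.11, 0.0], [0.0, -0.0, -1.0]]
ft_force: [1.4, -1.3, 0.6]
width: 0.0
```

Request:
carry_out --pt "0.0005 0 0 0 0 0 0" --pt "0.0005 0 0 0 0 0 0" --pt "0.0005 0 0 0 0 0 0" --pt "0.0005 0 0 0 0 0 0" --pt "0 0 0 0 0 0 0" --pt "0 0 0 0 0 0 0" --pt "0 0 0 0 0 0 0" --pt "0 0 0 0 0 0 0"

```text
clock: 16.33
eef_pos: [564.8, 52.9, 210.7]
tcp_rot: [[-0.11, 0.994, -0.0], [0.994, 0.11, 0.0], [0.0, -0.0, -1.0]]
ft_force: [0.8, -1.5, 1.2]
width: 0.2
```

Request:
carry_out --pt "0.0005 0 0 0 0 0 0" --pt "0.0005 0 0 0 0 0 0" --pt "0.0005 0 0 0 0 0 0" --pt "0 0 0 0 0 0 0" --pt "0 0 0 0 0 0 0" --pt "0 0 0 0 0 0 0" --pt "0 0 0 0 0 0 0" --pt "0 0 0 0 0 0 0"

```text
clock: 17.0
eef_pos: [564.7, 54.4, 210.7]
tcp_rot: [[-0.11, 0.994, -0.0], [0.994, 0.11, 0.0], [0.0, -0.0, -1.0]]
ft_force: [0.9, -1.7, 0.4]
width: 0.1
```

```bash
python3 -c "
from h import *
snap('scene','s11')
from station import arm
import cv2
a=cv2.imread('pics/s11.png');cv2.imwrite('pics/z11.png',cv2.resize(a[165:200,300:345],None,fx=12,fy=12,interpolation=cv2.INTER_CUBIC))"
```

```text
{'clock': 17.05, 'qpos': [-3.24, 24.23, 97.74, 0.01, 58.03, -9.55], 'eef_pos': [564.7, 54.34, 210.68], 'ft_force': [1.17, -1.29, 0.05], 'width': 0.17}
```

View pics/z11.png

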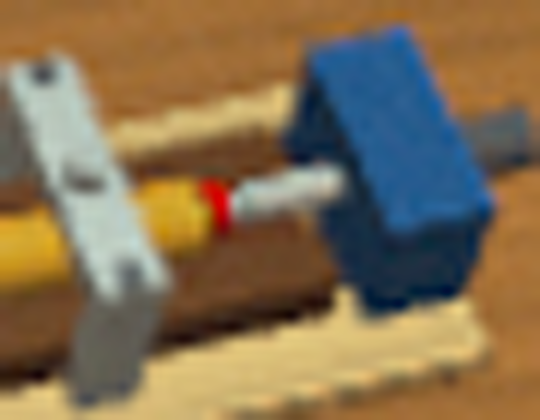

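The zoom shows the bar end nearly at the red pad, at (208,208). Continuing in 1 mm steps.

Request:
carry_out --pt "0.0004 0 0 0 0 0 0" --pt "0.0003 0 0 0 0 0 0" --pt "0.0003 0 0 0 0 0 0" --pt "0 0 0 0 0 0 0" --pt "0 0 0 0 0 0 0" --pt "0 0 0 0 0 0 0" --pt "0 0 0 0 0 0 0" --pt "0 0 0 0 0 0 0"

```text
clock: 17.72
eef_pos: [564.6, 55.3, 210.7]
tcp_rot: [[-0.11, 0.994, 0.0], [0.994, 0.11, 0.0], [0.0, 0.0, -1.0]]
ft_force: [1.7, -2.0, 0.7]
width: 0.1
```

Request:
carry_out --pt "0.0004 0 0 0 0 0 0" --pt "0.0003 0 0 0 0 0 0" --pt "0.0003 0 0 0 0 0 0" --pt "0 0 0 0 0 0 0" --pt "0 0 0 0 0 0 0" --pt "0 0 0 0 0 0 0" --pt "0 0 0 0 0 0 0" --pt "0 0 0 0 0 0 0"

```text
clock: 18.38
eef_pos: [564.5, 56.4, 210.7]
tcp_rot: [[-0.11, 0.994, -0.0], [0.994, 0.11, 0.0], [0.0, 0.0, -1.0]]
ft_force: [1.6, -1.9, 0.5]
width: 0.2
```

Request:
carry_out --pt "0.0004 0 0 0 0 0 0" --pt "0.0003 0 0 0 0 0 0" --pt "0.0003 0 0 0 0 0 0" --pt "0 0 0 0 0 0 0" --pt "0 0 0 0 0 0 0" --pt "0 0 0 0 0 0 0" --pt "0 0 0 0 0 0 0" --pt "0 0 0 0 0 0 0"

```text
clock: 19.05
eef_pos: [564.3, 57.3, 210.7]
tcp_rot: [[-0.11, 0.994, -0.0], [0.994, 0.11, 0.0], [0.0, -0.0, -1.0]]
ft_force: [0.5, -2.3, 1.2]
width: -0.4
```

Request:
carry_out --pt "0.0004 0 0 0 0 0 0" --pt "0.0003 0 0 0 0 0 0" --pt "0.0003 0 0 0 0 0 0" --pt "0 0 0 0 0 0 0" --pt "0 0 0 0 0 0 0" --pt "0 0 0 0 0 0 0" --pt "0 0 0 0 0 0 0" --pt "0 0 0 0 0 0 0"

```text
clock: 19.72
eef_pos: [564.3, 58.2, 210.7]
tcp_rot: [[-0.11, 0.994, 0.0], [0.994, 0.11, -0.0], [-0.0, 0.0, -1.0]]
ft_force: [1.5, -4.9, 0.1]
width: -0.1
```

Force is rising, so the stop has been met. Half-millimetre steps now.

Request:
carry_out --pt "0.0003 0 0 0 0 0 0" --pt "0.0002 0 0 0 0 0 0" --pt "0 0 0 0 0 0 0" --pt "0 0 0 0 0 0 0" --pt "0 0 0 0 0 0 0" --pt "0 0 0 0 0 0 0" --pt "0 0 0 0 0 0 0" --pt "0 0 0 0 0 0 0"

```text
clock: 20.38
eef_pos: [564.3, 58.5, 210.7]
tcp_rot: [[-0.11, 0.994, 0.0], [0.994, 0.11, -0.001], [-0.001, 0.0, -1.0]]
ft_force: [1.5, -5.4, 0.3]
width: 0.4
```

Request:
carry_out --pt "0.0003 0 0 0 0 0 0" --pt "0.0003 0 0 0 0 0 0" --pt "0 0 0 0 0 0 0" --pt "0 0 0 0 0 0 0" --pt "0 0 0 0 0 0 0" --pt "0 0 0 0 0 0 0" --pt "0 0 0 0 0 0 0" --pt "0 0 0 0 0 0 0"

```text
clock: 21.05
eef_pos: [564.2, 58.9, 210.7]
tcp_rot: [[-0.11, 0.994, 0.0], [0.994, 0.11, -0.001], [-0.001, 0.0, -1.0]]
ft_force: [1.4, -7.8, 0.7]
width: 0.2
```

Request:
carry_out --pt "0.0003 0 0 0 0 0 0" --pt "0.0003 0 0 0 0 0 0" --pt "0 0 0 0 0 0 0" --pt "0 0 0 0 0 0 0" --pt "0 0 0 0 0 0 0" --pt "0 0 0 0 0 0 0" --pt "0 0 0 0 0 0 0" --pt "0 0 0 0 0 0 0"

```text
clock: 21.72
eef_pos: [564.2, 59.2, 210.7]
tcp_rot: [[-0.11, 0.994, 0.0], [0.994, 0.11, -0.002], [-0.002, -0.0, -1.0]]
ft_force: [0.6, -7.8, 1.2]
width: -0.0
```

Request:
carry_out --pt "0.0004 0 0 0 0 0 0" --pt "0.0003 0 0 0 0 0 0" --pt "0 0 0 0 0 0 0" --pt "0 0 0 0 0 0 0" --pt "0 0 0 0 0 0 0" --pt "0 0 0 0 0 0 0" --pt "0 0 0 0 0 0 0" --pt "0 0 0 0 0 0 0"

```text
clock: 22.38
eef_pos: [564.1, 59.6, 210.7]
tcp_rot: [[-0.11, 0.994, 0.0], [0.994, 0.11, -0.003], [-0.003, -0.0, -1.0]]
ft_force: [0.9, -9.1, 0.6]
width: 0.4
```

Request:
carry_out --pt "0 0 0 0 0 0 0" --pt "0 0 0 0 0 0 0" --pt "0 0 0 0 0 0 0" --pt "0 0 0 0 0 0 0" --pt "0 0 0 0 0 0 0" --pt "0 0 0 0 0 0 0" --pt "0 0 0 0 0 0 0" --pt "0 0 0 0 0 0 0"

```text
clock: 23.05
eef_pos: [564.2, 59.6, 210.8]
tcp_rot: [[-0.11, 0.994, 0.0], [0.994, 0.11, -0.003], [-0.003, 0.0, -1.0]]
ft_force: [1.4, -9.1, 1.0]
width: -0.3
```

Held for a second: 9.1 N push, less about 2 N of friction, gives about 7 N on the stop. Now backing off slowly.

Request:
carry_out --pt "-0.0003 0 0 0 0 0 0" --pt "-0.0003 0 0 0 0 0 0" --pt "-0.0003 0 0 0 0 0 0" --pt "-0.0003 0 0 0 0 0 0" --pt "-0.0003 0 0 0 0 0 0" --pt "-0.0003 0 0 0 0 0 0" --pt "-0.0003 0 0 0 0 0 0" --pt "-0.0003 0 0 0 0 0 0"

```text
clock: 23.72
eef_pos: [564.2, 58.6, 210.7]
tcp_rot: [[-0.11, 0.994, -0.0], [0.994, 0.11, 0.001], [0.001, 0.0, -1.0]]
ft_force: [1.4, -1.4, 0.8]
width: 0.3
```

Request:
carry_out --pt "-0.0005 0 0 0 0 0 0" --pt "-0.001 0 0 0 0 0 0" --pt "-0.003 0 0 0 0 0 0" --pt "-0.006 0 0 0 0 0 0" --pt "-0.006 0 0 0 0 0 0" --pt "0 0 0 0 0 0 0" --pt "0 0 0 0 0 0 0" --pt "0 0 0 0 0 0 0"

```text
clock: 24.38
eef_pos: [566.0, 41.7, 210.6]
tcp_rot: [[-0.109, 0.994, -0.0], [0.994, 0.109, 0.0], [0.0, -0.0, -1.0]]
ft_force: [0.2, 0.1, 0.6]
width: 0.3
```

```bash
python3 -c "
from h import *
snap('scene','s12');snap('wrist','w12');snap('side','d12')
import cv2
a=cv2.imread('pics/s12.png');b=cv2.imread('pics/w12.png')
cv2.imwrite('pics/z12.png',np.hstack([cv2.resize(a[160:215,250:345],None,fx=4,fy=4,interpolation=cv2.INTER_CUBIC),cv2.resize(b,None,fx=.573,fy=.573)[:220]]))"
```

```text
{'clock': 24.43, 'qpos': [-4.51, 24.26, 97.7, 0.01, 58.05, -10.81], 'eef_pos': [566.01, 41.88, 210.63], 'ft_force': [-0.94, 0.19, 0.33], 'width': -0.11}
{'clock': 24.48, 'qpos': [-4.5, 24.26, 97.7, 0.01, 58.05, -10.8], 'eef_pos': [566.01, 41.96, 210.66], 'ft_force': [-0.74, 0.07, -0.51], 'width': -0.38}
{'clock': 24.53, 'qpos': [-4.49, 24.26, 97.7, 0.01, 58.05, -10.8], 'eef_pos': [566.01, 42.02, 210.67], 'ft_force': [-0.18, 0.49, -1.1], 'width': -0.41}
```

View pics/z12.png

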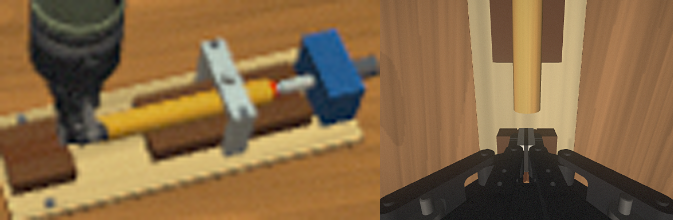

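The views show the bar against the red pad, at about (272,90), with the fingers clear of the rear face. I'll lift away and do a last check.

Request:
carry_out --pt "0 0 -0.015 0 0 0 0" --pt "0 0 -0.03 0 0 0 0" --pt "0 0 -0.03 0 0 0 0" --pt "-0.02 0 -0.03 0 0 0 0" --pt "-0.03 0 0 0 0 0 0" --pt "-0.03 0 0 0 0 0 0" --pt "0 0 0 0 0 0 0" --pt "0 0 0 0 0 0 0"

```text
clock: 25.2
eef_pos: [574.9, -38.8, 315.9]
tcp_rot: [[-0.107, 0.994, 0.0], [0.994, 0.107, 0.0], [0.0, 0.0, -1.0]]
ft_force: [0.3, 0.5, -0.4]
width: -0.2
```

```bash
python3 -c "
from h import *
snap('scene','s13');snap('wrist','w13')
import cv2
a=cv2.imread('pics/s13.png');b=cv2.imread('pics/w13.png')
cv2.imwrite('pics/z13.png',np.hstack([cv2.resize(a[165:200,295:345],None,fx=8,fy=8,interpolation=cv2.INTER_CUBIC),cv2.resize(b,None,fx=.7292,fy=.7292)[:280]]))"
```

```text
{'clock': 25.25, 'qpos': [-12.38, 16.94, 93.14, 0.04, 69.96, -18.63], 'eef_pos': [574.61, -37.76, 315.43], 'ft_force': [0.14, 0.54, -0.34], 'width': 0.09}
{'clock': 25.3, 'qpos': [-12.32, 16.94, 93.17, 0.04, 69.96, -18.63], 'eef_pos': [574.51, -37.11, 315.21], 'ft_force': [0.05, 0.62, 0.29], 'width': -0.02}
```

View pics/z13.png

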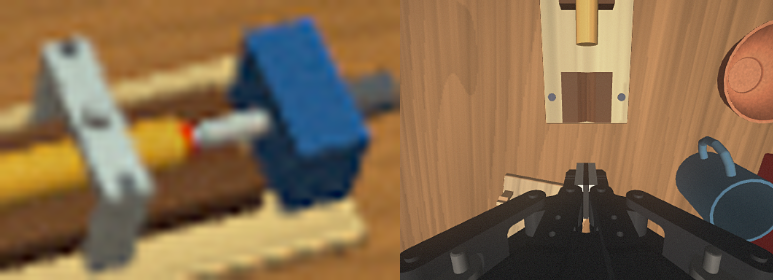

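View pics/s13.png

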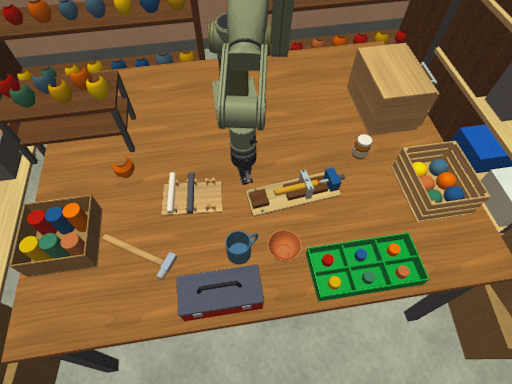

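The bar lies in the groove against the red pad, which is at (187,135) in the zoom. Everything else is where it was.

```bash
python3 -c "
from station import arm
print(arm.hand_in())"
```

```text
the job is handed in; nothing more can be done
None
```

The brass bar lies in the V-groove, through the bridge and touching the red stop. I handed the job in at about 25 s of the 72 s allowed. No verdict was reported.

- **Setting down:** I gripped the bar across its middle and lowered it into the groove about 3 mm behind the groove point. It touched down with about 6 N.
- **Pressing home:** I pushed it with closed fingers and met the stop at a tool position of about y = 58 mm. I held a push of about 9 N for roughly a second. After sliding friction, that leaves about 7 N on the stop.
- **Last checks:** I backed off slowly. The final pictures show the bar end against the pad, the fingers clear, and the other things where they were.
- **Disagreement:** the force on the stop is inferred, not measured. The force reading gave about 7 N, while the pad's travel (about 2 mm at 5 N per mm) suggested up to 10 N. Both are within the 3 to 14 N limits. The bar still touching the stop at the end was judged from the pictures only.

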